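Close the bench caliper on the brass sleeve

ROBOT

A 7-joint arm with a two-finger parallel gripper is mounted at the origin on the work surface. World frame = base frame: x ahead of the robot, y to its left, z up, the work surface at z = 0. Lengths are in m, angles in rad, forces in N, time in s.
With the tool pointing down it reaches from about 0.4 to 0.85 m from the base axis. Payload 10.4 kg.
Tool frame: the origin (TCP) lies at the very end of the fingers, on their centre line; the grasp point (between the pads) lies 19 mm behind it (manip.grip_depth is the distance from the TCP to the grasp point, in m); z points along the fingers, y is the direction in which the jaws open and shut (so a half turn about z gives the same grasp; the last joint's range is limited). The gripper opens to 85 mm and grips with 20 to 120 N. Pads are 22 mm wide; open, the fingers measure 114 mm over their backs; the gripper's body (76 mm by 85 mm) begins 54 mm behind the grasp point. The pads swing forward as they close: fully open they stand 13 mm farther back than shut.
Start: joints at [-1.365, 0.332, -0.065, 1.46, 0.022, 1.35, -0.088], TCP at [0.142, 0.609, 0.231] pointing down, gripper open.
Joint ranges: [-2.6, 2.6], [-0.5, 2.12], [-1.47, 1.34], [0.16, 2.42], [-1.27, 4.41], [0.06, 2.06], [-2.6, 2.6]. Speed limits (rad/s): [2.22, 2.22, 2.79, 2.79, 3.14, 3.14, 3.14].

INTERFACE

Orientations are given as a unit quaternion [x, y, z, w].
In Python, from workcell import manip gives the robot as it stands.
- The arm moves only by the tool step_arm, never from a script. Its argument "motion" is a list of rows, each a list of 6 numbers: the shift along the tool's x, y, z in mm, then the turn, a rotation vector about the tool's x, y, z in degrees. A call has 1 to 20 rows; each row shifts and turns the pose as measured when the row begins, along the tool's axes as they then stand; what a row does not reach is not made up. A row lasts 1/8 s, in which the tool goes at most 62.5 mm and 10.7 degrees, less where a joint would pass 70% of its speed; a pose out of reach is approached as far as the arm can. A call with a gripper value outside its range is refused whole. "jaw" is the finger opening in mm, from 0 to 85.4, set as the call begins (left out, the last holds). The fingers move at their own pace and stop on an object; "force" is the grip in N (left out, the last holds). Time passes only in rows, so rows that do not move let the fingers close. It gives the time, the measured TCP pose, the force and the opening at its end, in the units of the state.
- manip.get_obs(): the state, without advancing time (a new reading comes with each control period).
- manip.camera(name): name is "scene" or "top" or "wrist"; returns the picture (384x512x3 uint8, blue, green, red); there is no depth.
- manip.camera_info(name): a dict with "camera_matrix" (3x3 intrinsics, pixels), "R" (3x3) and "t" (3): a world point X has camera coordinates R X + t. Camera axes: x right, y down, z forward; pixel columns grow to the right and rows downward; lengths in m; the calibration is good to about 2 mm. A picture is of the moment at which its call begins: read the wrist's pose just before it. camera_info takes no time and is no camera call; for the wrist camera it gives the pose at the moment of the call.
- manip.hand_in(): hands the job in, once; it reports no verdict.
The state is a dict: "clock": time; "joint_pos": joint angles; "joint_velocities": joint speeds; "tau": joint torques, N m; "position": TCP position; "ee_rot": TCP orientation; "ft_force": force on the tool from outside, world axes, zero at the start; "torque": the same for the moment, N m; "grip_width": opening from 0.0 (shut) to 1.0 (fully open).
Only numpy, scipy, OpenCV 4.12 (cv2) and the standard library are available. Lean on these libraries where they do the work, as an engineer would, in place of code of your own. Each camera call takes 0.05 s, during which the arm holds its last target.

TASK

Stand the brass sleeve upright on the bed of the bench caliper, midway across the open jaws, and let go of it. Then gently push the moving jaw along by its red grip until the sleeve is touched by both jaws, without squeezing it hard or tilting the moving jaw. Leave the steel sleeve where it stands.

Things in the scene. Friction and masses are not known exactly. Their poses are not given: they have to be found in the camera images.
- sleeve_center (a point): Brass tube standing upright and loose on a thin blue mat (220 mm square, 3 mm thick): outside 40 mm, bore 28 mm, 45 mm tall, about 0.24 kg. This point is its centre, 22.5 mm above its foot; z along the tube. Also on the mat, in varying places: a steel sleeve, a low black round mount (40 mm, 22 mm tall) and an aluminium block (36 x 36 x 30 mm).
- steel_sleeve: Grey steel tube, same size as the brass one (40 mm across, 45 mm tall), standing loose on the same mat; leave it alone. Origin at the centre of its underside.
- caliper: Bench caliper fixed to the table: dark steel bed 80 (x) by 270 (y) by 16 mm high; samples stand on its flat top between the jaws. Origin at the centre of the bed's underside, z up, y the sliding direction. Its fixed jaw, near the +y end, is 60 mm wide (x), 61 mm high above the table; its measuring face is the plane y = 95 mm, looking to -y.
- moving_jaw: Sliding jaw, 60 mm wide, top 50 mm above table. Origin: on its face (looks to +y), 22 mm up; axes as the caliper's. Starts 100-130 mm from the fixed face; slides along y at 2 N, stays put. Red grip tab 24 (x) by 14 mm (y), centred 50 mm behind the face, top 80 mm above table; saddle under it 84 mm wide, top 19 mm up. Sprung: rocks about x through its origin, 1 Nm/rad: hard high pushes tilt it.
There are look-alikes about, which are no part of the job. Of the things that look like the part that bears sleeve_center, take the one that is farthest to the robot's left at the start.

How it is judged:
By the outcome, as a careful person would: the job done as asked, in the order asked, and still so for the second after the job is handed in, with the robot touching nothing.
It also fails if it takes over 48 s, if anything falls off the work surface, if the arm or the gripper's body presses on something with over 40 N, if the wrist force passes 120 N, or if a joint passes its speed limit or range.

## Working session

There is one attempt and no reset: what is moved stays moved. The work goes in short steps, Python scripts to look and compute and a tool call to move; the robot and the scene stay as the last step left them, time stands still between calls to the robot, and variables do not carry over. Pictures are saved under pics/ and viewed, and the job is handed in when it is done.

Besides the shell and the picture viewer there is one more tool, called after "Call:" as name(argument=value, ...) on one line, values as JSON. step_arm: Moves the arm, as the interface text tells. Its arguments: {"type":"object","properties":{"motion":{"type":"array"},"jaw":{"type":"number"},"force":{"type":"number"}},"required":["motion"]}

```bash
mkdir -p pics; ls; python3 - <<'E'
from workcell import manip
import cv2,numpy as np
o=manip.get_obs();print(o['clock'],o['position'],o['ee_rot'],o['grip_width'],manip.grip_depth)
for n in ['scene','top','wrist']:
    c=manip.camera_info(n);print(n,np.round(c['camera_matrix'],1).tolist(),np.round(c['R'],4).tolist(),np.round(c['t'],4).tolist())
    cv2.imwrite(f'pics/{n}0.png',manip.camera(n))
E
```

```text
pics
0.0 [0.14167448 0.60834322 0.23048725] [ 1.14144467e-01  9.93463897e-01 -7.23382315e-04 -5.78537429e-05] 1.0016313457475576 0.0187
scene [[433.5, 0.0, 260.5], [0.0, 433.5, 193.3], [0.0, 0.0, 1.0]] [[0.8232, 0.5676, -0.0161], [0.4466, -0.6647, -0.5989], [-0.3506, 0.4858, -0.8007]] [-0.3593, -0.2536, 1.3263]
top [[361.4, 0.0, 252.7], [0.0, 361.4, 196.1], [0.0, 0.0, 1.0]] [[-0.015, -0.9998, -0.012], [-0.9934, 0.0162, -0.1135], [0.1136, 0.0102, -0.9935]] [-0.0909, 0.5031, 0.773]
wrist [[324.6, 0.0, 256.1], [0.0, 324.6, 186.9], [0.0, 0.0, 1.0]] [[0.2268, 0.9739, -0.0011], [0.9361, -0.2177, 0.2764], [0.269, -0.0637, -0.961]] [-0.6232, -0.0353, 0.3766]
```

View pics/scene0.png

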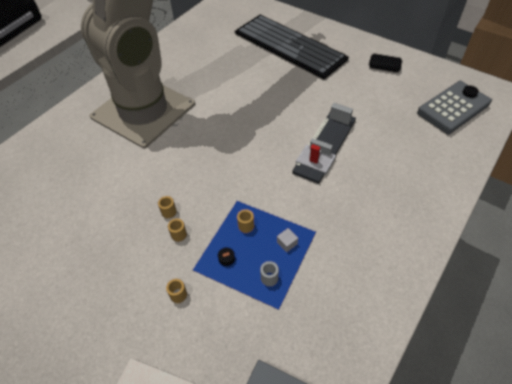

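View pics/top0.png

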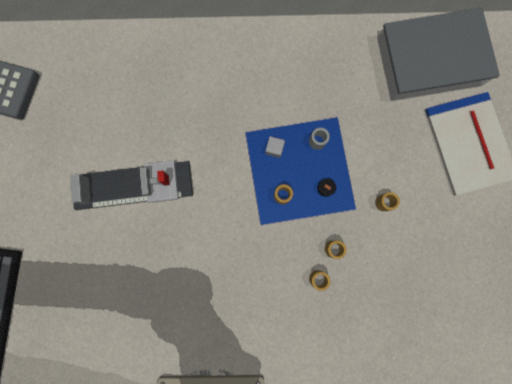

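View pics/wrist0.png

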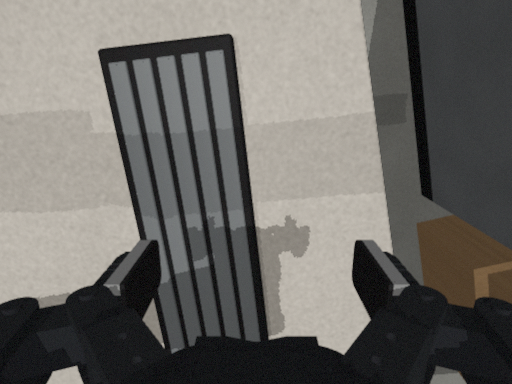

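The scene picture shows the mat with a brass sleeve, a steel sleeve, a black mount and a block. The caliper has its red grip towards the robot's right. In the top view (left is +y), four things could be taken for the brass sleeve: (284,194), on the mat; (336,249); (320,281); and (388,201). The first is farthest to the robot's left, and it is also the one on the mat, so I choose it.

```bash
cat > h.py <<'E'
from workcell import manip
import cv2,numpy as np
def p2w(ci,uv,z):
    K,R,t=[np.array(ci[k],float) for k in('camera_matrix','R','t')]
    d=R.T@np.linalg.solve(K,[uv[0],uv[1],1.]);c=-R.T@t
    return c+d*(z-c[2])/d[2]
def w2p(ci,X):
    K,R,t=[np.array(ci[k],float) for k in('camera_matrix','R','t')]
    q=K@(R@np.array(X,float)+t);return q[:2]/q[2]
E
python3 - <<'E'
from h import *
im=cv2.imread('pics/top0.png')
a=cv2.resize(im[110:230,240:400],None,fx=5,fy=5,interpolation=cv2.INTER_CUBIC);cv2.imwrite('pics/c1.png',a)
a=cv2.resize(im[145:220,60:200],None,fx=5.5,fy=5.5,interpolation=cv2.INTER_CUBIC);cv2.imwrite('pics/c2.png',a)
ci=manip.camera_info('top')
for n,uv,z in [('b',(284,194),.048),('b2',(336,249),.045),('b3',(320,281),.045),('b4',(388,201),.045),('steel',(320,137),.048),('mount',(327,187),.025),('block',(275,147),.033)]:
    print(n,p2w(ci,uv,z).round(4))
E
```

```text
b [ 0.5027 -0.1666  0.048 ]
b2 [ 0.3834 -0.2745  0.045 ]
b3 [ 0.3172 -0.2381  0.045 ]
b4 [ 0.4842 -0.3905  0.045 ]
steel [ 0.6275 -0.2488  0.048 ]
mount [ 0.5196 -0.2644  0.025 ]
block [ 0.6107 -0.1503  0.033 ]
```

View pics/c1.png

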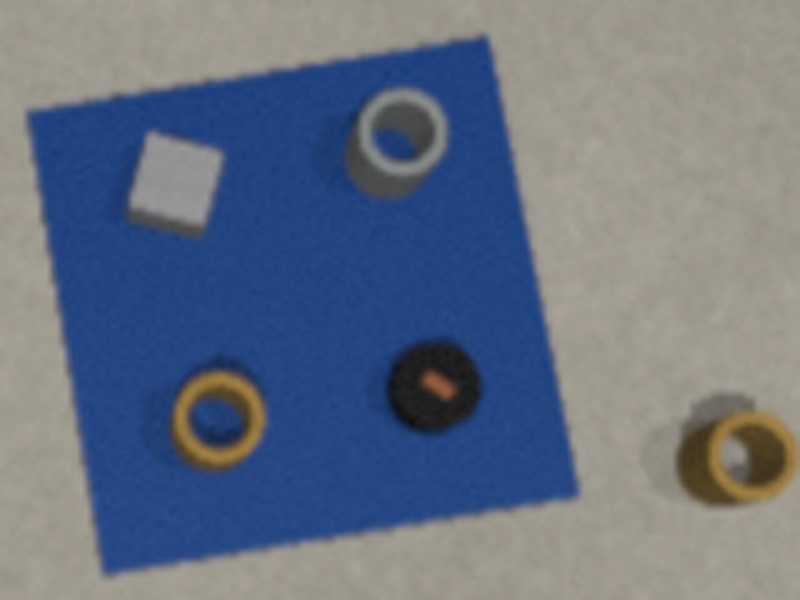

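View pics/c2.png

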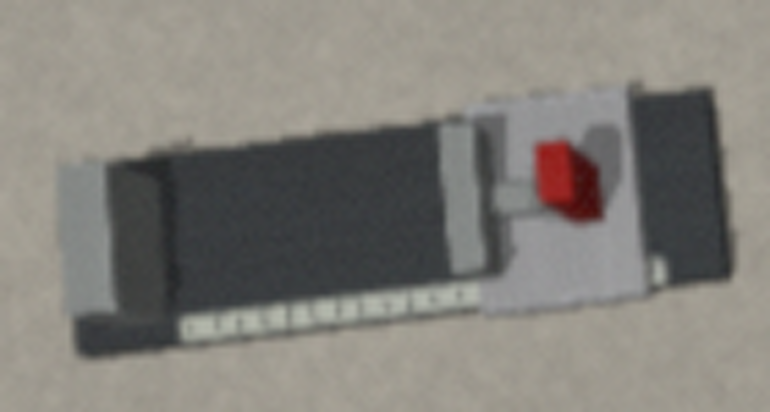

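The crop shows a brass tube with an open bore at px (284,194) on the mat, so the choice holds. Next I fit the caliper pose and the jaw opening from its corners.

```bash
cat > fit.py <<'E'
from h import *
from scipy.optimize import least_squares
ci=manip.camera_info('top')
def c(u,v): return ((u+.5)/5.5-.5+60,(v+.5)/5.5-.5+145)
# (crop px, model x,y,z, moving?)
P=[((57,165),(30,None,61),0),((105,160),(30,95,61),0),((115,312),(-30,95,61),0),
((166,155),(30,95,16),0),((712,90),(40,-135,16),0),((734,275),(-40,-135,4),0),((76,352),(-40,135,4),0),
((440,125),(30,0,50),1),((453,273),(-30,0,50),1),
((537,144),(12,-43,80),1),((541,203),(-12,-43,80),1),((569,143),(12,-57,80),1),
((627,88),(42,None,19),1),((470,105),(42,None,19),1)]
P=[p for p in P if p[1][1] is not None]
def res(q,full=False):
    x,y,a,f=q;r=[]
    for uv,m,mv in P:
        X=np.array(m,float)/1e3
        if mv: X[1]+=f
        w=[x+np.cos(a)*X[0]-np.sin(a)*X[1],y+np.sin(a)*X[0]+np.cos(a)*X[1],X[2]]
        r.append(w2p(ci,w)-c(*uv))
    return np.array(r) if full else np.ravel(r)
s=least_squares(res,[.5,.3,0,-.02],loss='soft_l1')
print(s.x.round(4),'deg',np.degrees(s.x[2]),'gap',.095-s.x[3]);print(res(s.x,True).round(1).tolist())
E
python3 fit.py
```

```text
[ 0.5336  0.1767  0.0938 -0.0338] deg 5.374325997369111 gap 0.12883819266796526
[[0.4, -1.0], [0.1, -1.1], [-1.1, 3.5], [-0.3, -0.0], [-0.2, 1.6], [2.1, 0.4], [0.6, -0.2], [0.2, 0.1], [-0.6, -0.2], [-0.5, 0.3], [0.2, -0.8]]
```

```bash
sed -i 's/^((166,155).*0),((712/((712/' fit.py; python3 fit.py; cat >> h.py <<'E'
from scipy.spatial.transform import Rotation as Ro, Slerp
def q(yaw_deg,tilt=None):
    # tool z down, tool y at world yaw
    a=np.radians(yaw_deg);y=np.array([np.cos(a),np.sin(a),0]);z=np.array([0,0,-1.]);x=np.cross(y,z)
    r=Ro.from_matrix(np.c_[x,y,z])
    return r if tilt is None else Ro.from_rotvec(tilt)*r
def plan(wps,ns,start=None):
    o=manip.get_obs()
    p=np.array(o['position']);r=Ro.from_quat(o['ee_rot']);rows=[]
    for (tp,tr),n in zip(wps,ns):
        tp=np.array(tp);sl=Slerp([0,1],Ro.concatenate([r,tr]));p0=p.copy()
        for k in range(1,n+1):
            pn=p0+(tp-p0)*k/n;rn=sl([k/n])[0]
            rows.append(np.r_[r.inv().apply(pn-p)*1e3,np.degrees((r.inv()*rn).as_rotvec())]);p,r=pn,rn
    for w in rows: print([float(round(v,1)) for v in w],end=',')
    print()
def st():
    o=manip.get_obs();print(round(o['clock'],2),np.round(o['position'],4),np.degrees(Ro.from_quat(o['ee_rot']).apply([0,1,0])).round(1)[0:0],'z',Ro.from_quat(o['ee_rot']).apply([0,0,1]).round(3),'y',Ro.from_quat(o['ee_rot']).apply([0,1,0]).round(3),'F',np.round(o['ft_force'],1),'g',round(o['grip_width']*85.4,1),'j',np.round(o['joint_pos'],2))
E
python3 - <<'E'
from h import *
ci=manip.camera_info('wrist');R=np.array(ci['R']);print('cam',-R.T@np.array(ci['t']))
st()
plan([((.42,.30,.25),q(41)),((.49,.06,.25),q(5.4))],[8,5])
E
```

```text
[ 0.5331  0.1771  0.0995 -0.0343] deg 5.6993082127226815 gap 0.12933435231116266
[[0.1, -0.5], [-0.1, -0.6], [-0.6, -0.1], [-0.4, 1.4], [2.0, 1.0], [0.5, -0.0], [0.3, 0.2], [-0.7, -0.2], [-0.4, 0.3], [0.2, -0.8]]
cam [0.07307584 0.62325964 0.37112514]
0.15 [0.1417 0.6085 0.2307] [] z [-0.    -0.001 -1.   ] y [ 0.227  0.974 -0.001] F [-0.5 -0.6 -0.2] g 85.6 j [-1.36  0.33 -0.06  1.46  0.02  1.35 -0.09]
[-42.6, -29.7, -2.4, -0.0, 0.0, 4.5],[-44.8, -26.2, -2.4, -0.0, 0.0, 4.5],[-46.7, -22.7, -2.4, -0.0, 0.0, 4.5],[-48.4, -18.9, -2.4, -0.0, 0.0, 4.5],[-49.7, -15.1, -2.4, -0.0, 0.0, 4.5],[-50.7, -11.2, -2.4, -0.0, 0.0, 4.5],[-51.4, -7.2, -2.4, -0.0, 0.0, 4.5],[-51.8, -3.1, -2.4, -0.0, 0.0, 4.5],[-45.4, -20.9, -0.0, -0.0, -0.0, 7.1],[-47.7, -15.1, -0.0, -0.0, -0.0, 7.1],[-49.2, -9.1, -0.0, -0.0, -0.0, 7.1],[-49.9, -2.9, -0.0, -0.0, -0.0, 7.1],[-49.9, 3.3, -0.0, -0.0, -0.0, 7.1],
```

Call:
step_arm(motion=[[-42.6,-29.7,-2.4,0,0,4.5],[-44.8,-26.2,-2.4,0,0,4.5],[-46.7,-22.7,-2.4,0,0,4.5],[-48.4,-18.9,-2.4,0,0,4.5],[-49.7,-15.1,-2.4,0,0,4.5],[-50.7,-11.2,-2.4,0,0,4.5],[-51.4,-7.2,-2.4,0,0,4.5],[-51.8,-3.1,-2.4,0,0,4.5],[-45.4,-20.9,0,0,0,7.1],[-47.7,-15.1,0,0,0,7.1],[-49.2,-9.1,0,0,0,7.1]])

```text
clock: 1.52
position: [0.463, 0.1403, 0.248]
ee_rot: [0.587, 0.81, -0.002, -0.0]
ft_force: [0.8, 0.9, -0.2]
grip_width: 1.0
```

```bash
python3 - <<'E'
from h import *
st()
plan([((.503,-.10,.22),q(5.4))],[6])
E
```

```text
1.52 [0.463  0.1403 0.248 ] [] z [-0.003 -0.003 -1.   ] y [ 0.95   0.312 -0.004] F [ 0.8  0.9 -0.2] g 85.4 j [-0.8  -0.    0.41  1.81  0.    1.34 -0.07]
[-40.1, -6.1, 4.8, -0.0, 0.0, 2.1],[-40.3, -4.6, 4.8, -0.0, 0.0, 2.1],[-40.5, -3.1, 4.7, -0.0, 0.0, 2.1],[-40.6, -1.6, 4.7, -0.0, 0.0, 2.1],[-40.6, -0.1, 4.7, -0.0, 0.0, 2.1],[-40.6, 1.4, 4.7, -0.0, 0.0, 2.1],
```

Call:
step_arm(motion=[[-40,-6,5,0,0,2.1],[-40,-4.6,5,0,0,2.1],[-40.5,-3,5,0,0,2.1],[-40.6,-1.6,4.7,0,0,2.1],[-40.6,0,4.7,0,0,2.1],[-40.6,1.4,4.7,0,0,2.1],[0,0,0,0,0,0]])

```text
clock: 2.4
position: [0.5018, -0.1121, 0.2183]
ee_rot: [0.678, 0.735, -0.002, -0.0]
ft_force: [0.1, 0.5, 0.8]
grip_width: 1.0
```

```bash
python3 - <<'E'
from h import *
st()
ci=manip.camera_info('wrist');im=manip.camera('wrist');cv2.imwrite('pics/w1.png',im)
print(w2p(ci,[.5027,-.1666,.048]))
hsv=cv2.cvtColor(im,cv2.COLOR_BGR2HSV)
m=cv2.inRange(hsv,(10,90,60),(35,255,255));n,l,s,c=cv2.connectedComponentsWithStats(m)
for i in range(1,n):
    if s[i,4]>100: print(s[i],c[i])
E
```

```text
2.4 [ 0.5018 -0.1121  0.2183] [] z [-0.003 -0.003 -1.   ] y [ 0.997  0.081 -0.003] F [0.1 0.5 0.8] g 85.4 j [-0.51  0.09  0.69  1.8  -0.06  1.27  0.27]
[253.53205385 218.3205767 ]
[ 238  188   37   46 1200] [256.42166667 210.935     ]
[  63  234   52   48 1667] [ 88.31553689 257.24235153]
[145 268  23  46 298] [158.22147651 291.7114094 ]
```

View pics/w1.png

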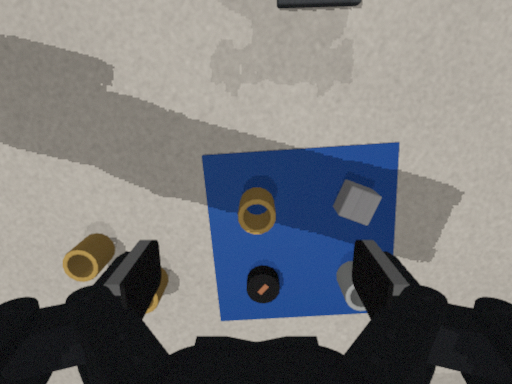

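The target brass sleeve is at (257,217) rim centre, with the mount at (263,284), the block at (357,203) and the steel sleeve at (357,290). I measure the rim more closely.

```bash
python3 - <<'E'
from h import *
im=cv2.imread('pics/w1.png');cv2.imwrite('pics/w1c.png',cv2.resize(im[175:245,220:300],None,fx=8,fy=8,interpolation=cv2.INTER_CUBIC))
im=cv2.imread('pics/top0.png');cv2.imwrite('pics/t1c.png',cv2.resize(im[175:215,260:310],None,fx=12,fy=12,interpolation=cv2.INTER_CUBIC))
E
```

```text
(no output)
```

View pics/w1c.png

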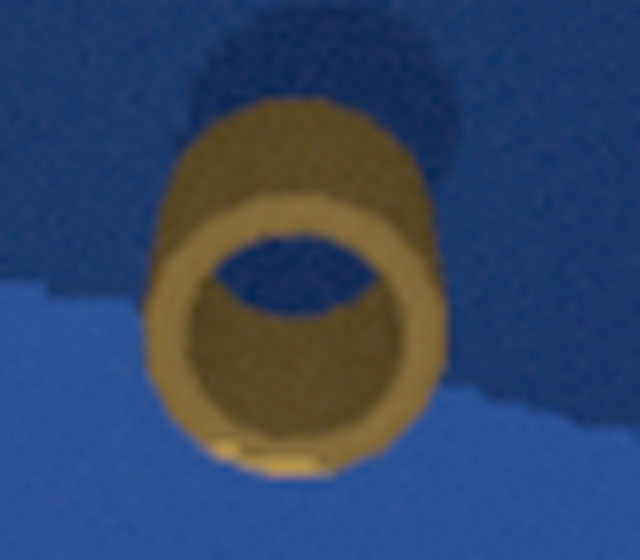

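View pics/t1c.png

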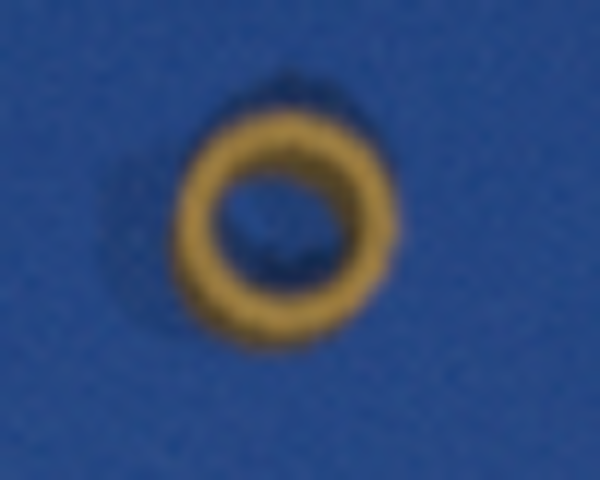

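```bash
python3 - <<'E'
from h import *
print(p2w(manip.camera_info('wrist'),(256.7,216.4),.048),p2w(manip.camera_info('top'),(283.6,193.1),.048))
for p in [(.505,-.166)]:
  plan([((*p,.13),q(5.5)),((*p,.015),q(5.5))],[3,4])
E
```

```text
[ 0.50608141 -0.16206792  0.048     ] [ 0.50471298 -0.16582614  0.048     ]
[-18.6, -0.5, 29.5, -0.1, 0.0, -0.2],[-18.6, -0.6, 29.5, -0.1, 0.0, -0.2],[-18.6, -0.7, 29.5, -0.1, 0.0, -0.2],[-0.0, -0.0, 28.8, 0.0, -0.0, 0.0],[-0.0, -0.0, 28.8, 0.0, -0.0, 0.0],[-0.0, -0.0, 28.8, 0.0, -0.0, -0.0],[-0.0, -0.0, 28.8, 0.0, -0.0, 0.0],
```

Call:
step_arm(motion=[[-18,-0.5,28,0,0,0],[-18,-0.5,30,0,0,0],[-18,-0.5,30,0,0,0],[0,0,0,0,0,0]])

```text
clock: 2.95
position: [0.5064, -0.1588, 0.1285]
ee_rot: [0.673, 0.739, -0.0, -0.001]
ft_force: [0.8, 1.1, 0.4]
grip_width: 0.998
```

```bash
python3 - <<'E'
from h import *
st()
ci=manip.camera_info('wrist');im=manip.camera('wrist');cv2.imwrite('pics/w2.png',im)
print(w2p(ci,[.5055,-.164,.048]))
plan([((.5055,-.164,.013),q(5.5))],[5])
E
```

```text
2.95 [ 0.5064 -0.1588  0.1285] [] z [-0.002  0.001 -1.   ] y [ 0.996  0.093 -0.002] F [0.8 1.1 0.4] g 85.2 j [-0.4   0.25  0.71  1.87 -0.18  1.1   0.47]
[255.08203834 201.10708569]
[-1.2, -0.5, 23.4, 0.0, -0.0, -0.0],[-1.2, -0.5, 23.4, 0.0, -0.0, -0.0],[-1.2, -0.5, 23.4, 0.0, -0.0, -0.0],[-1.2, -0.5, 23.4, 0.0, -0.0, -0.0],[-1.1, -0.5, 23.4, 0.0, -0.0, -0.0],
```

View pics/w2.png

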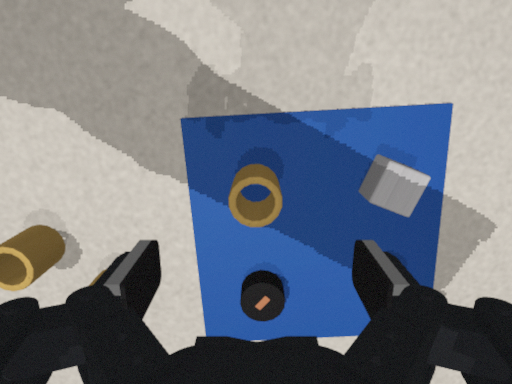

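The rim is at (255,201), which matches the prediction, and the fingers have clear space either side. I go down and grip.

Call:
step_arm(motion=[[-1,-0.5,23.5,0,0,0],[-1.2,-0.5,23.5,0,0,0],[-1.2,-0.5,23.5,0,0,0],[-1.2,-0.5,23.5,0,0,0],[-1.2,-0.5,20,0,0,0],[0,0,2,0,0,0],[0,0,0,0,0,0]])

```text
clock: 3.88
position: [0.5147, -0.1535, 0.0197]
ee_rot: [0.668, 0.744, 0.007, 0.003]
ft_force: [0.0, -0.0, 1.0]
grip_width: 1.002
```

```bash
python3 - <<'E'
from h import *
st()
E
```

```text
3.88 [ 0.5147 -0.1535  0.0197] [] z [ 0.014  0.007 -1.   ] y [0.994 0.108 0.014] F [ 0. -0.  1.] g 85.6 j [-0.33  0.42  0.64  1.94 -0.33  0.87  0.59]
```

```bash
python3 - <<'E'
from h import *
plan([((.5055,-.164,.014),q(5.5))],[3])
E
```

```text
[-3.2, -3.5, 1.8, 0.3, -0.1, 0.2],[-3.2, -3.4, 1.8, 0.3, -0.1, 0.2],[-3.2, -3.4, 1.9, 0.3, -0.1, 0.2],
```

Call:
step_arm(motion=[[-3.2,-3.5,1.8,0.3,-0.1,0.2],[-3.2,-3.5,1.8,0.3,-0.1,0.2],[-3.2,-3.5,1.8,0.3,-0.1,0.2],[0,0,0,0,0,0]])

```text
clock: 4.38
position: [0.5057, -0.1652, 0.0156]
ee_rot: [0.672, 0.74, -0.0, 0.0]
ft_force: [-0.3, -0.0, -0.6]
grip_width: 0.999
```

```bash
python3 - <<'E'
from h import *
st()
plan([((.5055,-.164,.014),q(5.5))],[1])
E
```

```text
4.38 [ 0.5057 -0.1652  0.0156] [] z [ 0.    -0.001 -1.   ] y [0.995 0.096 0.   ] F [-0.3 -0.  -0.6] g 85.3 j [-0.32  0.42  0.65  1.95 -0.33  0.87  0.59]
[1.2, -0.1, 1.6, 0.0, 0.0, 0.0],
```

Call:
step_arm(motion=[[1,0,1.5,0,0,0],[0,0,0,0,0,0],[0,0,0,0,0,0],[0,0,0,0,0,0],[0,0,0,0,0,0],[0,0,0,0,0,0]], jaw=30, force=30)

```text
clock: 5.12
position: [0.5058, -0.1641, 0.0142]
ee_rot: [0.672, 0.74, -0.0, 0.0]
ft_force: [-0.1, -0.3, 2.1]
grip_width: 0.458
```

```bash
python3 - <<'E'
from h import *
st()
cv2.imwrite('pics/w3.png',manip.camera('wrist'))
E
```

```text
5.12 [ 0.5058 -0.1641  0.0142] [] z [ 0.    -0.001 -1.   ] y [0.995 0.097 0.   ] F [-0.1 -0.3  2.1] g 39.1 j [-0.32  0.43  0.64  1.95 -0.33  0.87  0.59]
```

View pics/w3.png

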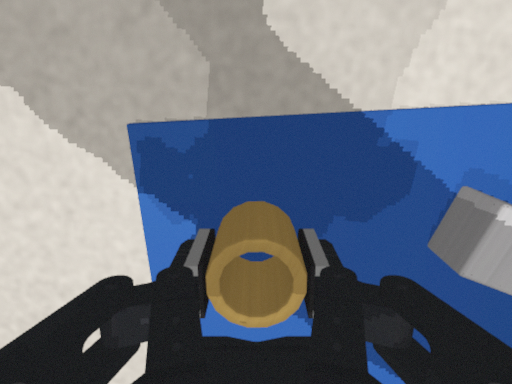

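```bash
python3 - <<'E'
from h import *
print(p2w(manip.camera_info('wrist'),(256.5,283.5),.048))
plan([((.506,-.164,.16),q(5.6)),((.53,.16,.17),q(5.7))],[4,7])
E
```

```text
[ 0.50539681 -0.16338191  0.048     ]
[-0.0, 0.1, -36.4, 0.0, 0.0, -0.0],[0.0, 0.0, -36.4, 0.0, 0.0, -0.0],[0.0, 0.0, -36.4, 0.0, 0.0, -0.0],[0.0, 0.0, -36.4, 0.0, 0.0, -0.0],[45.7, 7.9, -1.4, 0.0, -0.0, -0.0],[45.7, 7.9, -1.4, 0.0, -0.0, -0.0],[45.7, 8.0, -1.4, 0.0, -0.0, -0.0],[45.7, 8.0, -1.4, 0.0, -0.0, -0.0],[45.7, 8.0, -1.4, 0.0, -0.0, -0.0],[45.7, 8.0, -1.4, 0.0, -0.0, -0.0],[45.7, 8.0, -1.4, 0.0, -0.0, -0.0],
```

Call:
step_arm(motion=[[0,0,-20,0,0,0],[0,0,-36,0,0,0],[0,0,-36,0,0,0],[0,0,-36,0,0,0],[0,0,-18,0,0,0],[45,8,-1.4,0,0,0],[45,8,-1.4,0,0,0],[45,8,-1.4,0,0,0],[45,8,-1.4,0,0,0],[45,8,-1.4,0,0,0],[45,8,-1.4,0,0,0],[45,8,0,0,0,0],[0,0,0,0,0,0],[0,0,0,0,0,0]])

```text
clock: 6.92
position: [0.5287, 0.1647, 0.1698]
ee_rot: [0.673, 0.74, -0.002, -0.002]
ft_force: [-0.6, -0.4, -2.1]
grip_width: 0.458
```

```bash
python3 - <<'E'
from h import *
st()
ci=manip.camera_info('wrist');im=manip.camera('wrist');cv2.imwrite('pics/w4.png',im)
st()
np.save('w4.npy',np.array([ci['R'][i].tolist()+[ci['t'][i]] for i in range(3)]))
E
```

```text
6.92 [0.5287 0.1647 0.1698] [] z [-0.006 -0.001 -1.   ] y [ 0.996  0.095 -0.006] F [-0.6 -0.4 -2.1] g 39.1 j [-0.83  0.24  0.52  1.75 -0.13  1.19 -0.18]
6.97 [0.5285 0.165  0.1698] [] z [-0.006 -0.    -1.   ] y [ 0.995  0.095 -0.006] F [-0.1  0.9 -1.6] g 39.2 j [-0.83  0.24  0.52  1.75 -0.13  1.19 -0.18]
```

View pics/w4.png

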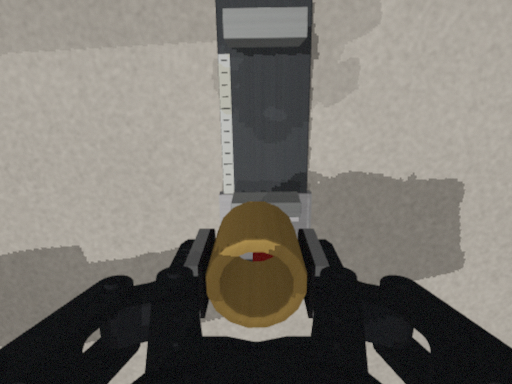

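```bash
python3 - <<'E'
from h import *
im=cv2.imread('pics/w4.png');a=im[0:70,205:325];cv2.imwrite('pics/w4a.png',cv2.resize(a,None,fx=6.5,fy=6.5,interpolation=cv2.INTER_CUBIC))
a=im[170:235,205:325].astype(float)*1.5;cv2.imwrite('pics/w4b.png',cv2.resize(a.clip(0,255).astype(np.uint8),None,fx=6.5,fy=6.5,interpolation=cv2.INTER_CUBIC))
E
```

```text
(no output)
```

View pics/w4a.png

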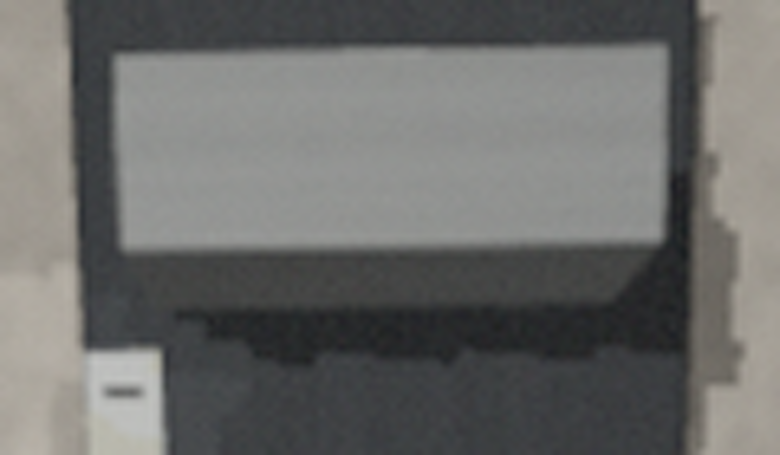

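View pics/w4b.png

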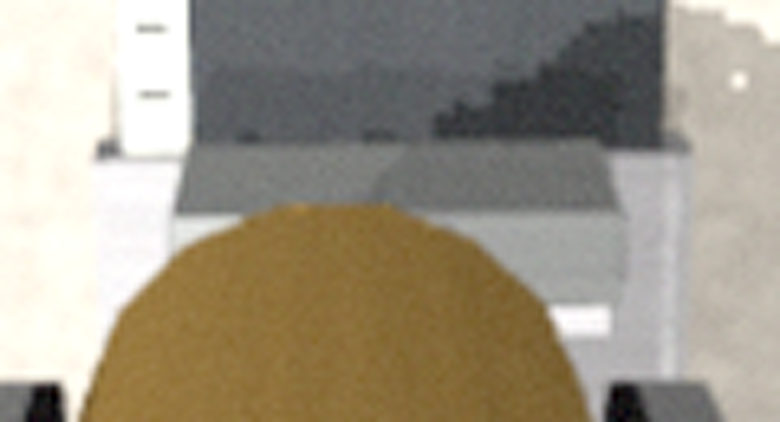

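```bash
cat > fit2.py <<'E'
from h import *
from scipy.optimize import least_squares
M=np.load('w4.npy');ci=dict(camera_matrix=manip.camera_info('wrist')['camera_matrix'],R=M[:,:3],t=M[:,3])
def c(u,v,o): return ((u+.5)/6.5-.5+205,(v+.5)/6.5-.5+o)
P=[(c(120,250,0),(-30,95,61),0),(c(664,244,0),(30,95,61),0),(c(612,303,0),(30,95,16),0),
(c(84,345,0),(-40,None,16),2),(c(687,380,0),(40,None,16),2),
(c(173,213,170),(-30,0,50),1),(c(620,213,170),(30,0,50),1),(c(195,142,170),(-30,0,16),1),(c(600,142,170),(30,0,16),1)]
def res(q,full=False):
    x,y,a,f=q;r=[]
    for uv,m,mv in P:
        if mv==2: continue
        X=np.array(m,float)/1e3
        if mv: X[1]+=f
        w=[x+np.cos(a)*X[0]-np.sin(a)*X[1],y+np.sin(a)*X[0]+np.cos(a)*X[1],X[2]]
        r.append(w2p(ci,w)-uv)
    return np.array(r) if full else np.ravel(r)
s=least_squares(res,[.5,.3,0,-.02],loss='soft_l1')
print(s.x.round(4),'deg',np.degrees(s.x[2]),'gap',.095-s.x[3]);print(res(s.x,True).round(1).tolist())
x,y,a,f=s.x;m=(f+.095)/2;print('mid',x-np.sin(a)*m,y+np.cos(a)*m)
E
python3 fit2.py
```

```text
[ 0.5341  0.1771  0.111  -0.0316] deg 6.358199690351719 gap 0.12655212555835293
[[-0.7, 0.5], [0.6, -0.2], [0.8, -0.2], [-0.8, 0.8], [1.4, -0.1], [-1.2, 0.1], [-0.1, -0.8]]
mid 0.5306068288258979 0.2086083597845015
```

```bash
python3 - <<'E'
from h import *
plan([((.5305,.2077,.12),q(6)),((.5305,.2077,.075),q(6))],[3,3])
E
```

```text
[14.1, 2.1, 16.6, -0.1, -0.0, -0.2],[14.1, 2.1, 16.6, -0.1, -0.0, -0.2],[14.1, 2.1, 16.6, -0.1, -0.0, -0.2],[0.0, -0.0, 15.0, 0.0, 0.0, 0.0],[0.0, -0.0, 15.0, 0.0, 0.0, 0.0],[0.0, -0.0, 15.0, 0.0, 0.0, 0.0],
```

Call:
step_arm(motion=[[14,2,16.6,-0.1,0,-0.2],[14,2,16.6,-0.1,0,-0.2],[14,2,16.6,-0.1,0,-0.2],[0,0,10,0,0,0],[0,0,15,0,0,0],[0,0,12,0,0,0],[0,0,0,0,0,0]])

```text
clock: 7.85
position: [0.5295, 0.2077, 0.0752]
ee_rot: [0.67, 0.743, -0.001, -0.001]
ft_force: [-0.1, -0.3, -1.9]
grip_width: 0.455
```

```bash
python3 - <<'E'
from h import *
st()
plan([((.5305,.2077,.06),q(6)),((.5305,.2077,.029),q(6))],[3,4])
E
```

```text
7.85 [0.5295 0.2077 0.0752] [] z [-0.003 -0.001 -1.   ] y [ 0.995  0.103 -0.003] F [-0.1 -0.3 -1.9] g 38.9 j [-0.85  0.37  0.47  1.81 -0.2   1.01 -0.2 ]
[-0.0, 0.3, 5.1, -0.1, 0.0, -0.0],[-0.0, 0.3, 5.1, -0.1, 0.0, -0.0],[-0.0, 0.3, 5.1, -0.1, 0.0, -0.0],[-0.0, -0.0, 7.8, 0.0, -0.0, 0.0],[-0.0, -0.0, 7.8, 0.0, -0.0, 0.0],[-0.0, -0.0, 7.7, 0.0, -0.0, 0.0],[-0.0, -0.0, 7.8, 0.0, -0.0, 0.0],
```

Call:
step_arm(motion=[[0,1,7,-0.1,0,0],[0,0,8,0,0,0],[0,0,8,0,0,0],[0,0,8,0,0,0],[0,0,8,0,0,0],[0,0,5,0,0,0],[0,0,0,0,0,0]])

```text
clock: 8.72
position: [0.5314, 0.2077, 0.029]
ee_rot: [0.67, 0.742, 0.0, 0.0]
ft_force: [0.1, -1.0, -1.6]
grip_width: 0.456
```

```bash
python3 - <<'E'
from h import *
st()
plan([((.5305,.2077,.0285),q(6))],[2])
cv2.imwrite('pics/w5.png',manip.camera('wrist'))
E
```

```text
8.72 [0.5314 0.2077 0.029 ] [] z [ 0.001 -0.    -1.   ] y [0.995 0.102 0.001] F [ 0.1 -1.  -1.6] g 38.9 j [-0.82  0.44  0.45  1.83 -0.23  0.92 -0.17]
[0.1, -0.4, 0.2, 0.0, 0.0, -0.1],[0.1, -0.4, 0.2, 0.0, 0.0, -0.1],
```

View pics/w5.png

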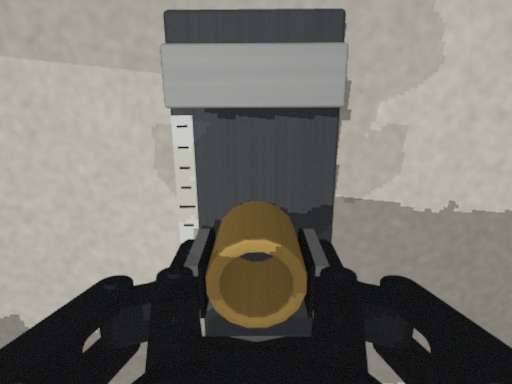

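The sleeve is at (257,283), centred on the fixed jaw (162 to 348), and the space is clear. I lower it to touch.

Call:
step_arm(motion=[[0,-0.8,1,0,0,0],[0,0,0.7,0,0,0],[0,0,0.5,0,0,0],[0,0,0,0,0,0]])

```text
clock: 9.28
position: [0.5311, 0.2079, 0.0277]
ee_rot: [0.67, 0.742, 0.001, 0.001]
ft_force: [-0.4, 0.5, -1.4]
grip_width: 0.46
```

```bash
python3 - <<'E'
from h import *
st()
E
```

```text
9.28 [0.5311 0.2079 0.0277] [] z [ 0.002  0.001 -1.   ] y [0.995 0.102 0.002] F [-0.4  0.5 -1.4] g 39.3 j [-0.82  0.44  0.45  1.84 -0.23  0.92 -0.17]
```

Call:
step_arm(motion=[[0,-0.5,0.7,0,0,0],[0,0,0.5,0,0,0],[0,0,0,0,0,0]])

```text
clock: 9.65
position: [0.5309, 0.2079, 0.0273]
ee_rot: [0.67, 0.742, 0.001, 0.001]
ft_force: [-1.0, 0.1, -2.3]
grip_width: 0.457
```

```bash
python3 - <<'E'
from h import *
st()
E
```

```text
9.65 [0.5309 0.2079 0.0273] [] z [ 0.003  0.001 -1.   ] y [0.995 0.102 0.003] F [-1.   0.1 -2.3] g 39.0 j [-0.82  0.44  0.45  1.84 -0.24  0.91 -0.17]
```

Call:
step_arm(motion=[[0,0,1,-0.1,0,0],[0,0,1,0,0,0],[0,0,0,0,0,0]])

```text
clock: 10.02
position: [0.531, 0.2079, 0.0274]
ee_rot: [0.67, 0.742, 0.002, 0.001]
ft_force: [0.1, -0.6, -1.4]
grip_width: 0.458
```

```bash
python3 - <<'E'
from h import *
st()
E
```

```text
10.03 [0.531  0.2079 0.0274] [] z [ 0.004  0.002 -1.   ] y [0.995 0.102 0.004] F [ 0.1 -0.6 -1.4] g 39.1 j [-0.82  0.44  0.45  1.84 -0.24  0.91 -0.17]
```

Call:
step_arm(motion=[[0,0,2,-0.2,0,0]])

```text
clock: 10.15
position: [0.5313, 0.2082, 0.027]
ee_rot: [0.67, 0.742, 0.004, 0.001]
ft_force: [-10.0, -1.2, 25.3]
grip_width: 0.455
```

```bash
python3 - <<'E'
from h import *
st()
E
```

```text
10.15 [0.5313 0.2082 0.027 ] [] z [ 0.007  0.004 -1.   ] y [0.995 0.101 0.008] F [-10.   -1.2  25.3] g 38.8 j [-0.82  0.44  0.45  1.84 -0.24  0.91 -0.17]
```

```bash
python3 - <<'E'
from h import *
plan([((.5310,.2080,.0274),q(6))],[1])
E
```

```text
[-0.1, -0.3, -0.4, 0.4, -0.2, -0.2],
```

Call:
step_arm(motion=[[0,-0.2,-0.4,0.4,-0.2,0],[0,0,0,0,0,0],[0,0,0,0,0,0]])

```text
clock: 10.52
position: [0.5311, 0.2082, 0.0272]
ee_rot: [0.67, 0.742, 0.0, 0.0]
ft_force: [-0.9, -0.3, 3.0]
grip_width: 0.454
```

```bash
python3 - <<'E'
from h import *
st()
E
```

```text
10.53 [0.5311 0.2082 0.0272] [] z [ 0.001 -0.    -1.   ] y [0.995 0.101 0.001] F [-0.9 -0.3  3. ] g 38.8 j [-0.82  0.44  0.45  1.83 -0.24  0.92 -0.17]
```

Call:
step_arm(motion=[[0,0,0,0,0,0],[0,0,0,0,0,0],[0,0,0,0,0,0],[0,0,0,0,0,0]], jaw=75)

```text
clock: 11.02
position: [0.5313, 0.2083, 0.0269]
ee_rot: [0.67, 0.742, 0.0, 0.001]
ft_force: [0.0, 0.3, 0.7]
grip_width: 0.877
```

Call:
step_arm(motion=[[0,0,-12,0,0,0],[0,0,-25,0,0,0],[0,0,-35,0,0,0],[0,0,-35,0,0,0],[0,0,-25,0,0,0],[0,0,0,0,0,0]])

```text
clock: 11.78
position: [0.5317, 0.2079, 0.1673]
ee_rot: [0.671, 0.742, 0.002, 0.001]
ft_force: [-0.3, 0.1, -0.1]
grip_width: 0.878
```

```bash
python3 - <<'E'
from h import *
st()
ci=manip.camera_info('wrist');np.save('w6.npy',np.c_[ci['R'],ci['t']])
cv2.imwrite('pics/w6.png',manip.camera('wrist'))
E
```

```text
11.78 [0.5317 0.2079 0.1673] [] z [ 0.004  0.001 -1.   ] y [0.995 0.1   0.004] F [-0.3  0.1 -0.1] g 75.0 j [-0.88  0.27  0.5   1.72 -0.14  1.18 -0.24]
```

View pics/w6.png

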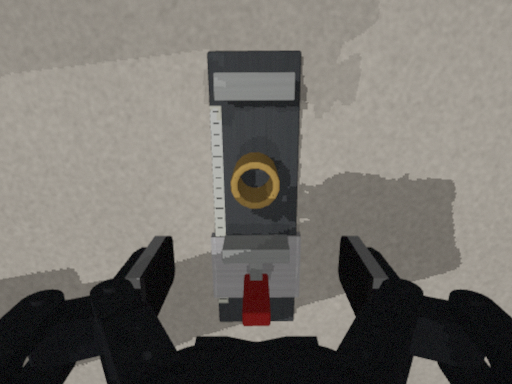

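The brass sleeve stands free on the bed at (255,184). The red grip is at (257,310). Next I check the tab prediction and plan the push approach.

```bash
cat >> h.py <<'E'
CX,CY,CA=.5336,.1771,.1055
def cal(x,y,z): return np.array([CX+np.cos(CA)*x-np.sin(CA)*y,CY+np.sin(CA)*x+np.cos(CA)*y,z])
def tiltq(d): return q(np.degrees(CA),np.radians(d)*np.array([np.cos(CA),np.sin(CA),0]))
def cst():
    o=manip.get_obs();p=np.array(o['position'])-[CX,CY,0];c,s=np.cos(CA),np.sin(CA)
    f=o['ft_force'];print('t',round(o['clock'],2),'cal mm',(1e3*np.array([c*p[0]+s*p[1],-s*p[0]+c*p[1],p[2]])).round(1),'Fcal',np.round([c*f[0]+s*f[1],-s*f[0]+c*f[1],f[2]],1),'rotz',Ro.from_quat(o['ee_rot']).apply([0,0,1]).round(3))
E
python3 - <<'E'
from h import *
M=np.load('w6.npy');ci=dict(camera_matrix=manip.camera_info('wrist')['camera_matrix'],R=M[:,:3],t=M[:,3])
im=cv2.imread('pics/w6.png');f=-.033
for x,y,z in [(12,-43,80),(-12,-43,80),(12,-57,80),(-12,-57,80)]+[(s*30,0,50) for s in(1,-1)]:
    u=w2p(ci,cal(x/1e3,f+y/1e3,z/1e3));im[int(round(u[1])),int(round(u[0]))]=(0,255,0);print((x,y,z),u.round(1))
for s in(1,-1):
    u=w2p(ci,cal(s*.03,.095,.061));im[int(round(u[1])),int(round(u[0]))]=(0,255,0)
cv2.imwrite('pics/w6c.png',cv2.resize(im[50:335,190:320],None,fx=2.1*2,fy=2.1,interpolation=cv2.INTER_NEAREST) if 0 else cv2.resize(im[220:335,190:320],None,fx=5,fy=5,interpolation=cv2.INTER_NEAREST))
plan([(cal(0,-.128,.13),tiltq(8)),(cal(0,-.128,.028),tiltq(8))],[5,6])
E
```

```text
(12, -43, 80) [269.8 315.6]
(-12, -43, 80) [240.7 315.8]
(12, -57, 80) [269.7 329.9]
(-12, -57, 80) [241.  330.1]
(30, 0, 50) [289.2 251.2]
(-30, 0, 50) [220.7 251.6]
[-31.7, -0.0, 7.2, 0.0, 1.6, -0.1],[-31.9, -0.0, 6.3, 0.0, 1.6, -0.1],[-32.1, -0.1, 5.5, 0.0, 1.6, -0.1],[-32.2, -0.1, 4.6, 0.0, 1.6, -0.1],[-32.3, -0.1, 3.7, 0.0, 1.6, -0.1],[-2.4, 0.0, 16.8, 0.0, 0.0, 0.0],[-2.4, 0.0, 16.8, 0.0, 0.0, 0.0],[-2.4, 0.0, 16.8, 0.0, 0.0, 0.0],[-2.4, 0.0, 16.8, -0.0, 0.0, -0.0],[-2.4, 0.0, 16.8, 0.0, -0.0, -0.0],[-2.4, -0.0, 16.8, 0.0, 0.0, 0.0],
```

View pics/w6c.png

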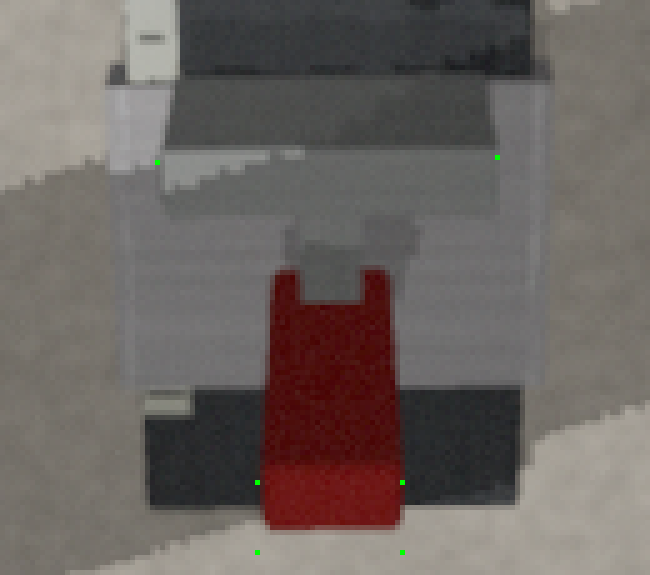

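Call:
step_arm(motion=[[-31.7,0,7.2,0,1.6,0],[-32,0,6.3,0,1.6,0],[-32,0,5.5,0,1.6,0],[-32,0,4.6,0,1.6,0],[-32,0,3.7,0,1.6,0],[-10,0,0,0,0,0],[0,0,0,0,0,0]], jaw=0)

```text
clock: 12.7
position: [0.5448, 0.0365, 0.122]
ee_rot: [0.668, 0.74, 0.046, -0.054]
ft_force: [-1.0, 0.7, 0.3]
grip_width: 0.003
```

```bash
python3 - <<'E'
from h import *
st();cst()
plan([(cal(0,-.128,.04),tiltq(8))],[6])
E
```

```text
12.7 [0.5448 0.0365 0.122 ] [] z [-0.02  0.14 -0.99] y [ 0.995  0.102 -0.005] F [-1.   0.7  0.3] g 0.2 j [-0.55  0.29  0.58  1.82 -0.33  1.12  0.26]
t 12.7 cal mm [  -3.6 -141.   122. ] Fcal [-0.9  0.8  0.3] rotz [-0.02  0.14 -0.99]
[0.2, 0.7, 13.8, -0.0, -0.0, -0.0],[0.2, 0.7, 13.8, -0.0, -0.0, -0.0],[0.2, 0.6, 13.8, -0.0, -0.0, -0.0],[0.2, 0.6, 13.8, -0.0, -0.0, -0.0],[0.2, 0.6, 13.8, -0.0, -0.0, -0.0],[0.2, 0.6, 13.8, -0.0, -0.0, -0.0],
```

Call:
step_arm(motion=[[0,0.7,13.8,0,0,0],[0,0.7,13.8,0,0,0],[0,0.7,13.8,0,0,0],[0,0.7,13.8,0,0,0],[0,0.7,13.8,0,0,0],[0,0.7,10,0,0,0],[0,0,0,0,0,0]])

```text
clock: 13.58
position: [0.5463, 0.0535, 0.0368]
ee_rot: [0.666, 0.742, 0.045, -0.056]
ft_force: [0.5, 0.5, 0.7]
grip_width: 0.002
```

```bash
python3 - <<'E'
from h import *
cst()
plan([(cal(0,-.126,.026),tiltq(8))],[3])
cv2.imwrite('pics/w7.png',manip.camera('wrist'))
E
```

```text
t 13.57 cal mm [  -0.4 -124.2   36.8] Fcal [0.6 0.5 0.7] rotz [-0.023  0.14  -0.99 ]
[-1.1, 0.1, 3.5, -0.2, -0.1, 0.0],[-1.1, 0.1, 3.5, -0.2, -0.1, 0.0],[-1.1, 0.1, 3.5, -0.2, -0.1, 0.0],
```

View pics/w7.png

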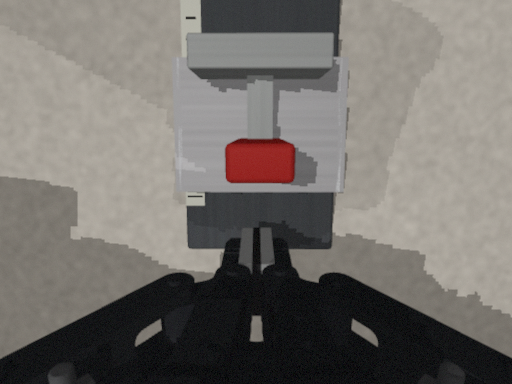

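The closed fingers at (256,235) are lined up behind the red tab (260,160). I lower and then approach.

Call:
step_arm(motion=[[-1,0.5,4,-0.2,0,0],[-1,0.5,4,-0.2,0,0],[-1,0.5,3.5,0,0,0],[0,0,0,0,0,0]])

```text
clock: 14.12
position: [0.5492, 0.0519, 0.0259]
ee_rot: [0.666, 0.742, 0.049, -0.052]
ft_force: [-0.2, -0.3, -0.2]
grip_width: -0.003
```

```bash
python3 - <<'E'
from h import *
cst()
plan([(cal(0.001,-.106,.026),tiltq(8))],[4])
E
```

```text
t 14.12 cal mm [   2.4 -126.2   25.9] Fcal [-0.2 -0.3 -0.2] rotz [-0.013  0.142 -0.99 ]
[5.0, -0.3, 0.7, 0.0, -0.0, 0.0],[5.0, -0.3, 0.7, 0.0, -0.0, 0.0],[5.0, -0.3, 0.7, 0.0, -0.0, 0.0],[5.0, -0.3, 0.7, 0.0, -0.0, 0.0],
```

Call:
step_arm(motion=[[5,-0.3,0.7,0,0,0],[5,-0.3,0.7,0,0,0],[5,-0.3,0.7,0,0,0],[5,-0.3,0.7,0,0,0],[3,0,0.4,0,0,0],[3,0,0.4,0,0,0]])

```text
clock: 14.88
position: [0.5451, 0.0802, 0.0264]
ee_rot: [0.666, 0.742, 0.049, -0.052]
ft_force: [0.2, -1.2, 0.0]
grip_width: 0.003
```

```bash
python3 - <<'E'
from h import *
cst()
E
```

```text
t 14.88 cal mm [  1.2 -97.6  26.4] Fcal [ 0.1 -1.2  0. ] rotz [-0.012  0.142 -0.99 ]
```

Call:
step_arm(motion=[[3,-0.1,0.4,0,0,0],[3,-0.1,0.4,0,0,0],[3,-0.1,0.4,0,0,0],[3,-0.1,0.4,0,0,0]])

```text
clock: 15.38
position: [0.5438, 0.0914, 0.0266]
ee_rot: [0.667, 0.742, 0.049, -0.051]
ft_force: [1.7, -2.8, 0.0]
grip_width: 0.0
```

```bash
python3 - <<'E'
from h import *
cst()
cv2.imwrite('pics/w8.png',manip.camera('wrist'))
E
```

```text
t 15.38 cal mm [  1.1 -86.3  26.6] Fcal [ 1.4 -2.9  0. ] rotz [-0.011  0.141 -0.99 ]
```

View pics/w8.png

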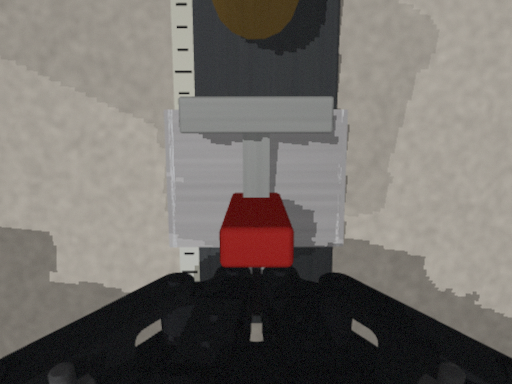

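The jaw is sliding at about 2.9 N, with the fingers squarely behind the tab. I continue.

Call:
step_arm(motion=[[3,-0.1,0.5,0,0,0],[3,-0.1,0.5,0,0,0],[3,-0.1,0.5,0,0,0],[3,-0.1,0.5,0,0,0],[3,-0.1,0.5,0,0,0],[3,-0.1,0.5,0,0,0],[3,-0.1,0.5,0,0,0],[3,-0.1,0.5,0,0,0]])

```text
clock: 16.42
position: [0.5409, 0.1176, 0.0263]
ee_rot: [0.667, 0.742, 0.049, -0.051]
ft_force: [1.8, -2.0, 0.4]
grip_width: -0.002
```

```bash
python3 - <<'E'
from h import *
cst()
E
```

```text
t 16.43 cal mm [  1.  -60.   26.3] Fcal [ 1.6 -2.2  0.4] rotz [-0.01   0.141 -0.99 ]
```

Call:
step_arm(motion=[[2.5,-0.2,0.3,0,0,0],[2.5,-0.2,0.3,0,0,0],[2.5,-0.2,0.3,0,0,0],[2.5,-0.2,0.3,0,0,0],[2.5,-0.2,0.3,0,0,0],[2.5,-0.2,0.3,0,0,0]])

```text
clock: 17.18
position: [0.5387, 0.1328, 0.0269]
ee_rot: [0.667, 0.742, 0.05, -0.05]
ft_force: [2.5, -2.4, 0.2]
grip_width: 0.0
```

```bash
python3 - <<'E'
from h import *
cst()
cv2.imwrite('pics/t9.png',cv2.resize(manip.camera('top')[140:225,55:205],None,fx=5,fy=5,interpolation=cv2.INTER_CUBIC))
cv2.imwrite('pics/w9.png',manip.camera('wrist'))
E
```

```text
t 17.18 cal mm [  0.4 -44.6  26.9] Fcal [ 2.2 -2.6  0.2] rotz [-0.008  0.14  -0.99 ]
```

View pics/w9.png

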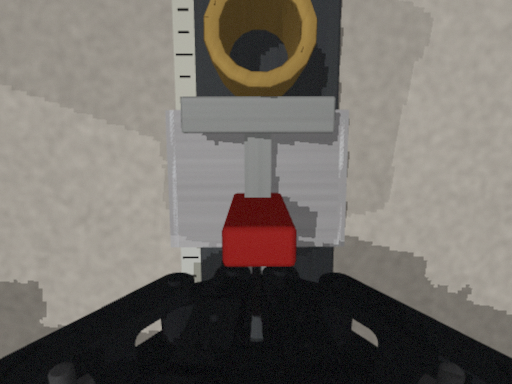

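View pics/t9.png

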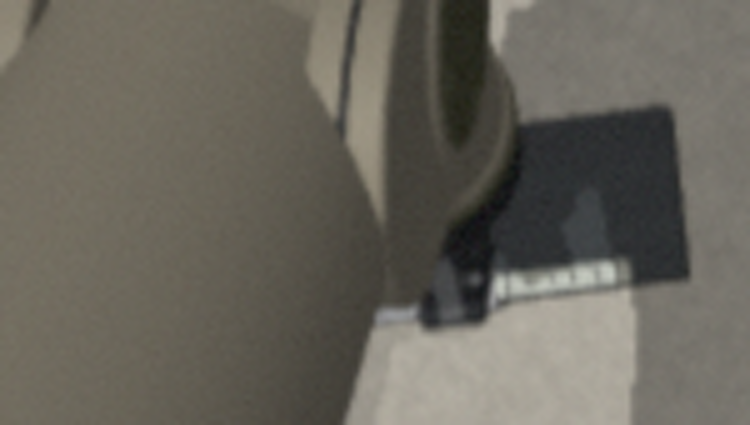

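Call:
step_arm(motion=[[2,0.1,0.3,0,0,0],[2,0.1,0.3,0,0,0],[2,0.1,0.3,0,0,0],[2,0,0.3,0,0,0],[2,0,0.3,0,0,0],[2,0,0.3,0,0,0],[2,0,0.3,0,0,0],[2,0,0.3,0,0,0]])

```text
clock: 18.27
position: [0.5366, 0.1499, 0.0265]
ee_rot: [0.667, 0.742, 0.049, -0.05]
ft_force: [2.7, -1.8, 0.6]
grip_width: 0.0
```

```bash
python3 - <<'E'
from h import *
cst()
cv2.imwrite('pics/w10.png',manip.camera('wrist'))
E
```

```text
t 18.27 cal mm [  0.1 -27.3  26.5] Fcal [ 2.5 -2.1  0.6] rotz [-0.009  0.14  -0.99 ]
```

View pics/w10.png

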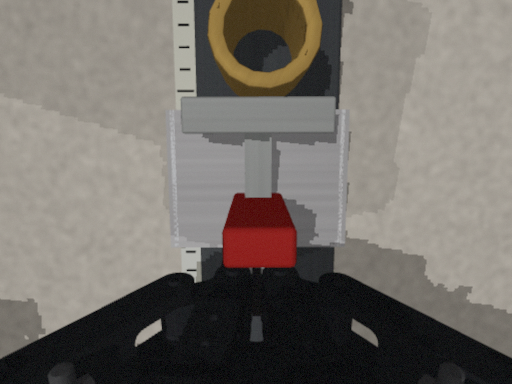

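The sleeve, rim centre (265,33), is now carried along by the moving jaw and is still upright. I keep closing.

Call:
step_arm(motion=[[2,0,0.3,0,0,0],[2,0,0.3,0,0,0],[2,0,0.3,0,0,0],[2,0,0.3,0,0,0]])

```text
clock: 18.82
position: [0.5356, 0.1587, 0.0264]
ee_rot: [0.667, 0.742, 0.049, -0.051]
ft_force: [1.4, -3.2, 0.4]
grip_width: -0.0
```

```bash
python3 - <<'E'
from h import *
cst()
E
```

```text
t 18.82 cal mm [  0.1 -18.5  26.4] Fcal [ 1.  -3.4  0.4] rotz [-0.009  0.14  -0.99 ]
```

Expected closure is near -10 mm, so I use 1.5 mm rows in pairs and watch the force.

Call:
step_arm(motion=[[1.5,0,0.2,0,0,0],[1.5,0,0.2,0,0,0]])

```text
clock: 19.08
position: [0.5353, 0.162, 0.0265]
ee_rot: [0.667, 0.742, 0.049, -0.051]
ft_force: [1.8, -3.6, 1.4]
grip_width: -0.006
```

Call:
step_arm(motion=[[1.2,0,0.2,0,0,0],[1.2,0,0.2,0,0,0]])

```text
clock: 19.32
position: [0.535, 0.1646, 0.0264]
ee_rot: [0.667, 0.742, 0.049, -0.051]
ft_force: [1.4, -2.4, 1.6]
grip_width: -0.0
```

```bash
python3 - <<'E'
from h import *
cst()
cv2.imwrite('pics/s11.png',cv2.resize(manip.camera('scene')[90:190,280:380],None,fx=6,fy=6,interpolation=cv2.INTER_CUBIC))
E
```

```text
t 19.32 cal mm [  0.1 -12.6  26.4] Fcal [ 1.2 -2.6  1.6] rotz [-0.009  0.14  -0.99 ]
```

View pics/s11.png

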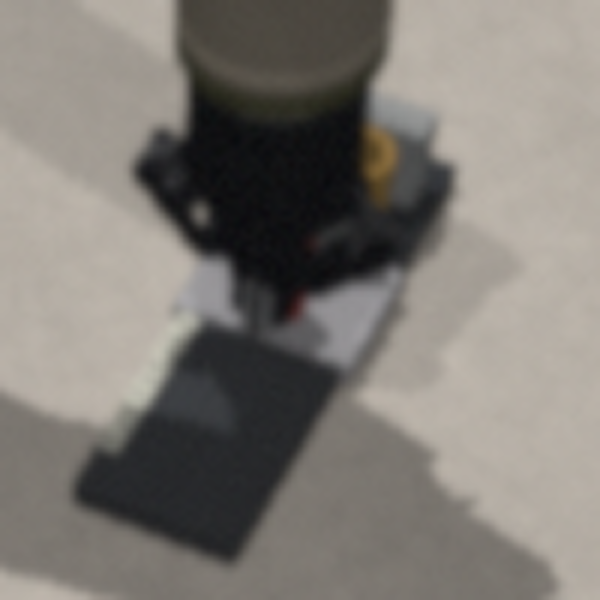

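Call:
step_arm(motion=[[1,0,0.2,0,0,0],[1,0,0.2,0,0,0]])

```text
clock: 19.62
position: [0.5348, 0.1668, 0.0263]
ee_rot: [0.667, 0.742, 0.049, -0.051]
ft_force: [1.5, -5.3, -0.1]
grip_width: 0.0
```

Call:
step_arm(motion=[[1,0,0.2,0,0,0]])

```text
clock: 19.75
position: [0.5347, 0.167, 0.0261]
ee_rot: [0.667, 0.742, 0.049, -0.05]
ft_force: [2.2, -7.7, 1.3]
grip_width: -0.002
```

```bash
python3 - <<'E'
from h import *
cst()
E
```

```text
t 19.75 cal mm [  0.1 -10.2  26.1] Fcal [ 1.4 -7.9  1.3] rotz [-0.009  0.139 -0.99 ]
```

The force rose from about 3 to about 8 N and the motion stopped near -10 mm, as expected for contact with both jaws. I stop here and back off.

Call:
step_arm(motion=[[-3,0,-0.4,0,0,0],[-6,0,-0.8,0,0,0],[-10,0,-1.4,0,0,0],[-12,0,-2,0,0,0],[-3,0,-12,0,0,0],[0,0,0,0,0,0]])

```text
clock: 20.5
position: [0.5375, 0.13, 0.0384]
ee_rot: [0.667, 0.742, 0.049, -0.052]
ft_force: [-0.8, -0.4, -0.7]
grip_width: 0.004
```

```bash
python3 - <<'E'
from h import *
cst()
cv2.imwrite('pics/w12.png',manip.camera('wrist'))
plan([(cal(0,-.05,.14),tiltq(4)),(cal(0,.02,.16),tiltq(0))],[5,4])
E
```

```text
t 20.5 cal mm [ -1.1 -47.3  38.4] Fcal [-0.8 -0.3 -0.7] rotz [-0.012  0.141 -0.99 ]
[2.3, 0.4, -20.3, 0.0, -0.8, 0.0],[2.0, 0.3, -20.3, 0.0, -0.8, 0.0],[1.7, 0.3, -20.4, 0.0, -0.8, 0.0],[1.4, 0.3, -20.4, 0.0, -0.8, 0.0],[1.1, 0.3, -20.4, 0.0, -0.8, 0.0],[17.8, 0.0, -3.8, 0.0, -1.0, 0.0],[17.7, -0.0, -4.1, 0.0, -1.0, -0.0],[17.7, 0.0, -4.4, 0.0, -1.0, 0.0],[17.6, 0.0, -4.7, 0.0, -1.0, -0.0],
```

View pics/w12.png

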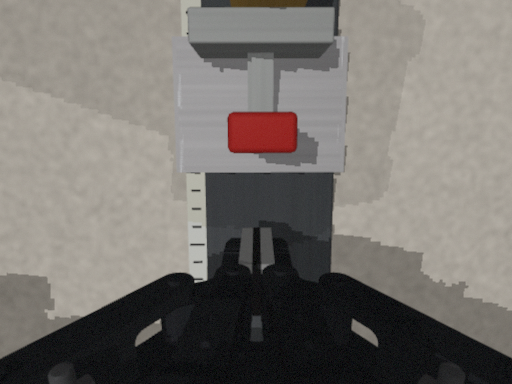

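Call:
step_arm(motion=[[0,0.3,-20,0,-0.8,0],[1,0.3,-22,0,-0.8,0],[1,0.3,-24,0,-0.8,0],[1,0.3,-24,0,-0.8,0],[1,0.3,-24,0,-0.8,0],[18,0,-5,0,-1,0],[18,0,-5,0,-1,0],[18,0,-5,0,-1,0],[18,0,-5,0,-1,0],[16,0,0,0,0,0],[0,0,0,0,0,0]])

```text
clock: 21.92
position: [0.5273, 0.215, 0.1783]
ee_rot: [0.666, 0.746, 0.0, -0.0]
ft_force: [0.4, -0.5, -0.1]
grip_width: -0.001
```

```bash
python3 - <<'E'
from h import *
cst()
im=manip.camera('wrist');cv2.imwrite('pics/w13.png',im)
cv2.imwrite('pics/w13c.png',cv2.resize(im[0:130,190:320],None,fx=4.6,fy=4.6,interpolation=cv2.INTER_CUBIC))
E
```

```text
t 21.93 cal mm [ -2.3  38.4 178.3] Fcal [ 0.3 -0.5 -0.1] rotz [ 0.001  0.001 -1.   ]
```

View pics/w13.png

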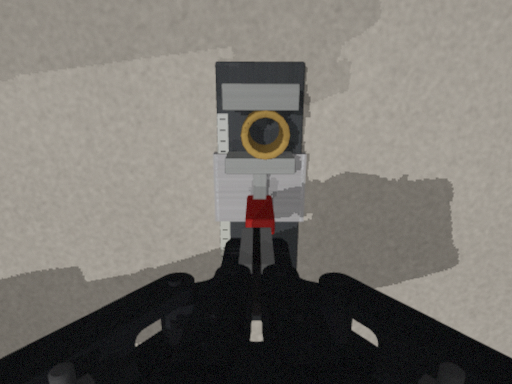

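View pics/w13c.png

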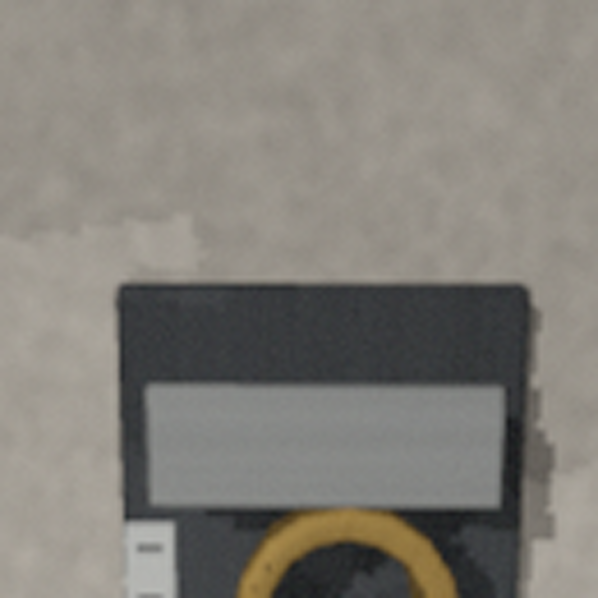

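```bash
python3 - <<'E'
from h import *
im=cv2.imread('pics/w13.png')
cv2.imwrite('pics/w13d.png',cv2.resize(im[75:180,200:320],None,fx=5.7,fy=5.7,interpolation=cv2.INTER_CUBIC))
cv2.imwrite('pics/t14.png',cv2.resize(manip.camera('top')[90:250,55:380],None,fx=2.4,fy=2.4))
ci=manip.camera_info('wrist')
for n,X in dict(fixL=(-.03,.095,.061),fixR=(.03,.095,.061),mL=(-.03,.055,.05),mR=(.03,.055,.05),slv=(0,.075,.061)).items(): print(n,w2p(ci,cal(*X)).round(1))
E
```

```text
fixL [220.6 107.4]
fixR [298.3 107.7]
mL [223.2 155.9]
mR [294.8 156.2]
slv [259.3 133.6]
```

View pics/w13d.png

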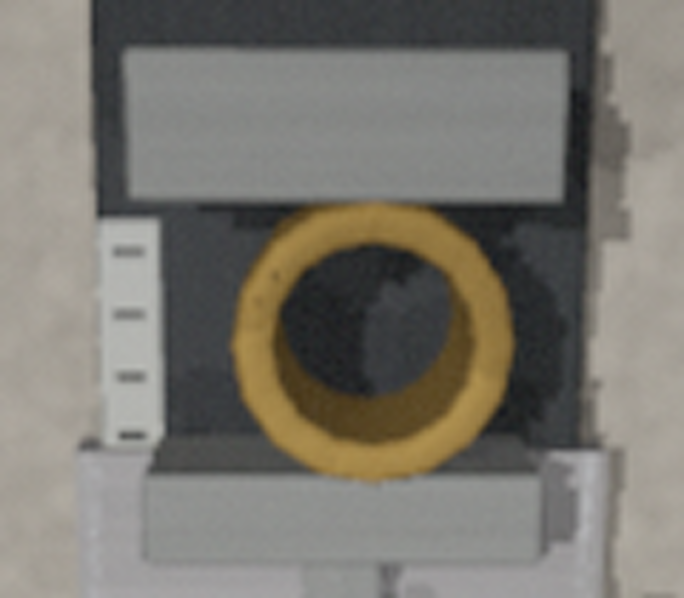

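View pics/t14.png

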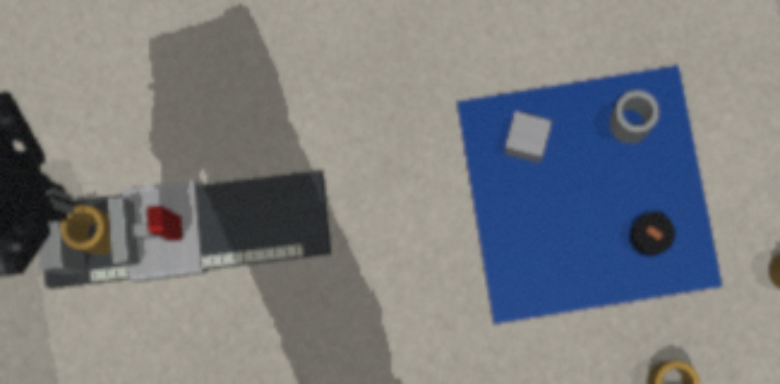

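Both views show the sleeve upright, with its rim meeting the fixed jaw edge (crop row 202) and reaching over the moving jaw edge (row 474). The jaw gap measures about 40 mm, the jaw is level, and the steel sleeve is undisturbed. I hand in.

```bash
python3 - <<'E'
from h import *
print(manip.hand_in());cst()
E
```

```text
the job is handed in; nothing more can be done
None
the job is handed in; nothing more can be done
```

The brass sleeve is standing upright on the caliper bed and the moving jaw is closed onto it. I took the brass sleeve farthest to the robot's left, which is the one on the mat. I stood it midway between the open jaws, centred across their width, and let go. Then I pushed the jaw along with the closed fingers low on the red grip, at about 2–4 N while sliding. I stopped when the force rose to about 8 N and the motion ended, then backed off well clear.

- **Last checks:** at about 22 s, the jaw gap measured about 40 mm, matching the sleeve. The sleeve was upright and its rim met both jaw edges in the picture. The jaw was not visibly tilted, and the steel sleeve was where it started.
- **What was off:**
  - The sleeve drifted about 3–4 mm sideways along the jaw faces while it was pushed, but it is still well within their width.
  - While I lowered it onto the bed, the contact force briefly reached about 25 N before I eased off.
  - The two caliper fits, from the top and wrist cameras, differed by about 3 mm on the opening and 0.7° on the angle.

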